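# Roll the tube onto the marking line and report ready

### The job

Roll the blue-banded steel tube over the low keeper strip that lies between it and the red line, and stop it so that it lies along the red line, half-way between the two strips; do not grip or lift it, and press on it only gently because its thin wall dents. When it lies still by itself, press the green button fully down and let go. Leave the brass tube and the other things where they are.

Things in the scene. Friction and masses are not known exactly. Their poses are not given: they have to be found in the camera images.
- tube_center (a point): Centre of the steel tube with two blue bands: 44 mm diameter, 110 mm long, 0.26 to 0.43 kg, lying level on the bed. x is its axis (y, z turn as it rolls). Thin-walled: over 25 N from the robot dents it; with 5 to 12 N on its top fingertips roll it without slip, the tube moving half as far as the tip. Lies still once left at rest. Starts 64 to 84 mm from the line on either side.
- line (a point): Middle of the 170 mm red line on the top face of the fixed aluminium bed (180 mm along x, 280 mm along y, top level, 30 mm above the table). The line runs along the point's x; tubes roll along y; z is up. End rails 8 mm high stand at y = -137 and +137 mm. Bed, strips and tube are rigid: a millimetre of pressing in is many newtons.
- strip_pos (a point): Middle of the top of the keeper strip on the line's +y side: a dark steel bar parallel to the line over the whole bed, 36 mm from it, 8 mm wide, 2.5 mm high, square edges. A tube touches it when its centre is 14 mm off, climbs 2.5 mm, crosses and comes down again; pushed level from the side it tends to jam there. Axes as point line.
- strip_neg (a point): The same on the like strip on the line's -y side, 36 mm from the line.
- brass_tube_center (a point): Centre of the plain brass tube of the same size, which lies on the bed on the other side of the red line beyond its strip. To be left alone.
- ready_top (a point): Top centre of the green push button (30 mm diameter, black collar 46 mm in diameter) on its grey panel box (90 mm square, 45 mm high, fixed to the table). The button is pressed straight down; its top is 67 mm above the table, its travel 6 mm, against a spring of about 5 N at the bottom.
- ready (a joint): Travel of the green button in m: 0 when free, 0.006 when fully down.
- clip_a: Loose black carabiner, 70 mm long, lying on the table; to be left alone.
- clip_b: Loose orange carabiner, 70 mm long, lying on the table; to be left alone.
- driver: Loose screwdriver on the table; to be left alone.
- cleaner: Upright white bottle, 60 mm in diameter and 160 mm high; to be left alone.
Things that resemble listed ones, but are neither listed nor needed, are in the scene too. Leave any orange look-alike of the part that bears ready_top alone.

How it is judged:
On the way, in this order (a step that is already met when the one before it is completed fails the run):
1. the steel tube lies still on the red line, let go (y of tube_center in the frame of line between -0.005 and 0.005 m and x of tube_center in the frame of line between -0.035 and 0.035 m and z of tube_center in the frame of line below 0.025 m and angle between the x axis of tube_center and the x axis of line, either way round below 0.12 rad and linear speed of tube below 0.01 m/s and contact force between the fingers and tube below 0.05 N), for 0.3 s.
2. the green button is pressed fully down while the tube lies on the line (y of tube_center in the frame of line between -0.005 and 0.005 m and x of tube_center in the frame of line between -0.035 and 0.035 m and z of tube_center in the frame of line below 0.025 m and angle between the x axis of tube_center and the x axis of line, either way round below 0.12 rad and value of joint ready above 0.0045 m), for 0.05 s.
At the end, for the whole second after the job is handed in: The steel tube rests on the bed between the strips, its centre within 5 mm of the red line and within 35 mm of the line's middle, its axis within 0.12 rad (7 degrees) of the line, still and untouched, and the green button has been pressed (over 4.5 mm) and let go (all of step 1 and value of joint ready below 0.002 m).
It fails at once if the robot presses on the steel tube with more than 25 N (contact force between any of the fingers, the arm and tube above 25 N).
It fails at once if the steel tube is lifted (more than 8 mm above the bed) (z of tube_center in the frame of line above 0.03 m).
It fails at once if the brass tube or another loose thing is moved by more than 12 mm (distance of any of brass_tube_center, clip_a, clip_b, driver, cleaner from where it was at the start of the episode above 0.012 m).
It also fails if it takes over 69 s, if anything falls off the work surface, if the arm or the gripper's body presses on something with over 40 N, if the wrist force passes 120 N, or if a joint passes its speed limit or range.

### The arm

A 6-joint arm with a two-finger parallel gripper is mounted at the origin on the work surface. World frame = base frame: x ahead of the robot, y to its left, z up, the work surface at z = 0. Lengths are in m, angles in rad, forces in N, time in s.
With the tool pointing down it reaches from about 0.3 to 0.775 m from the base axis. Payload 14.6 kg.
Tool frame: the origin (TCP) lies on the centre line of the jaws, within the pads' length; the fingertips stand 19 mm ahead of it and the grasp point (between the pads) is the TCP (ctrl.tip_reach is the distance from the TCP to the fingertips, in m); x points along the fingers, y is the direction in which the jaws open and shut, and the axes are right-handed (so a half turn about x gives the same grasp; the last joint's range is limited). The gripper opens to 94 mm and grips with 3 to 60 N. Pads are 16 mm wide; open, the fingers measure 119 mm over their backs; the gripper's body (75 mm by 177 mm) begins 78 mm behind the grasp point.
Start: joints at [1.241, 0.3, 1.521, -0, 1.321, -0.067], TCP at [0.143, 0.531, 0.224] pointing down, gripper open.
Joint ranges: [-3.03, 3.03], [-0.79, 2.21], [0.23, 2.52], [-1.04, 4.18], [0, 3.07], [-2.55, 2.55]. Speed limits (rad/s): [2.22, 2.22, 2.57, 3.14, 3.14, 3.14].

### API

Orientations are given as [roll, pitch, yaw] about the fixed x, y, z axes, in that order (R = Rz(yaw) Ry(pitch) Rx(roll)).
In Python, from station import ctrl, optics, models gives the robot as it stands. The module is installed in compiled form; this text tells all that it offers.
- The arm moves only by the tool arm_command, never from a script. Its argument "deltas" is a list of rows, each an object with "translation": the shift along the tool's x, y, z in units of 25 mm (1.0 is 25 mm), a list of three; "turn": the turn, a rotation vector about the tool's x, y, z in units of 5 degrees (1.0 is 5 degrees), a list of three. In form: [{"translation": [x, y, z], "turn": [rx, ry, rz]}, ...]. A call has 1 to 12 rows; each row is the pose to reach, as a shift and turn from the pose commanded when the call began, along the tool's axes at that moment; what a row does not reach only later rows make up. A row lasts 1/12 s, in which the tool goes at most 41.7 mm and 7.16 degrees, less where a joint would pass 70% of its speed; a pose out of reach is approached as far as the arm can. A call with a gripper value outside its range is refused whole. "gripper" is the finger opening in mm, from 0 to 94, set as the call begins (left out, the last holds). The fingers move at their own pace and stop on an object; "force" is the grip in N (left out, the last holds). Time passes only in rows, so rows that repeat a pose let the fingers close. It gives the time, the measured TCP pose, the force and the opening at its end, in the units of the state.
- ctrl.get_obs(): the state, without advancing time (a new reading comes with each control period).
- optics.camera(name): name is "scene" or "top" or "wrist"; returns the picture (400x640x3 uint8, red, green, blue); there is no depth.
- optics.get_calibration(name): a dict with "K" (3x3 intrinsics, pixels), "origin" and "orientation" of the camera in the world. Camera axes: x right, y down, z forward; pixel columns grow to the right and rows downward; lengths in m; the calibration is good to about 2 mm. A picture is of the moment at which its call begins: read the wrist's pose just before it. get_calibration takes no time and is no camera call; for the wrist camera it gives the pose at the moment of the call.
- ctrl.hand_in(): hands the job in, once; it reports no verdict.
Trained networks look in the newest picture that a camera, given by its name, has taken for a name from the list of things; names that differ only in an ending like _2 or _b are one class to them, and where a whole thing is asked for, a point or a joint stands for the part that bears it (a point fixed in the world has none). Each returns a list of dicts, best first, with "score" (0 to 1); they miss things now and then, are a little off and sometimes report something else, mostly with a low value. They report only what shows in the picture. A call takes as long as a camera call. They do not tell look-alikes from the thing itself.
- models.look_for(target, camera): "box" ([left, top, right, bottom] in pixels, round what is visible of it).
- models.cut_out(target, camera): "pixels" (400x640 bool, what is visible of it) and "box" ([left, top, right, bottom] in pixels, round what is visible of it).
- models.mark_of(target, camera): "at" ([column, row] in pixels: a listed point, or the origin of a listed thing).
The state is a dict: "time_s": time; "qpos": joint angles; "joint_vel": joint speeds; "tau": joint torques, N m; "ee_pos": TCP position; "eef_rot": TCP orientation; "force": force on the tool from outside, world axes, zero at the start; "moment": the same for the moment, N m; "grip_width": finger opening in m.
Only numpy, scipy, OpenCV 4.12 (cv2) and the standard library are available. Lean on these libraries where they do the work, as an engineer would, in place of code of your own. Each camera call takes 0.05 s, during which the arm holds its last target.

## Working session

There is one attempt and no reset: what is moved stays moved. The work goes in short steps, Python scripts to look and compute and a tool call to move; the robot and the scene stay as the last step left them, time stands still between calls to the robot, and variables do not carry over. Pictures are saved under pics/ and viewed, and the job is handed in when it is done.

Besides the shell and the picture viewer there is one more tool, called after ">>>" as name([rows], argument=value, ...), one row to a line, values as JSON. arm_command: Moves the arm, as the interface text tells. Its arguments: {"type":"object","properties":{"deltas":{"type":"array"},"gripper":{"type":"number"},"force":{"type":"number"}},"required":["deltas"]}

```bash
mkdir -p pics; cat > h.py <<'E'
import numpy as np, cv2
from station import ctrl, optics, models
from scipy.spatial.transform import Rotation as R
def snap(n,f):
    im=optics.camera(n); cv2.imwrite(f'pics/{f}.png',im[:,:,::-1]); return im
def cam(n):
    c=optics.get_calibration(n); K=np.array(c['K']);o=np.array(c['origin']);M=np.array(c['orientation'])
    if M.shape!=(3,3): M=R.from_euler('xyz',M).as_matrix()
    return K,o,M
def px2z(n,px,z):
    K,o,M=cam(n); d=M@np.linalg.inv(K)@np.array([px[0],px[1],1.]); return o+d*(z-o[2])/d[2]
def proj(n,p):
    K,o,M=cam(n); q=K@(M.T@(np.array(p)-o)); return q[:2]/q[2]
E
python3 - <<'E'
from h import *
print(ctrl.get_obs()); print(ctrl.tip_reach)
for n in ['scene','top']:
    print(n,optics.get_calibration(n)); snap(n,n+'0')
    for t,z in [('tube_center',.052),('line',.03),('strip_pos',.0325),('strip_neg',.0325),('brass_tube_center',.052),('ready_top',.067)]:
        for r in models.mark_of(t,n)[:3]: print(t,r['score'],r['at'],px2z(n,r['at'],z).round(4))
E
```

```text
{'time_s': 0.0, 'qpos': array([ 1.24139036e+00,  3.00457661e-01,  1.52159770e+00, -2.58653339e-05,
        1.32071277e+00, -6.65853830e-02]), 'joint_vel': array([ 0.00087302,  0.00117895, -0.0001683 ,  0.00121999,  0.00016735,
       -0.00103994]), 'tau': array([ 1.99947266e-03, -5.31803834e+01, -3.52736521e+01,  7.09479419e-02,
        2.43659428e-02, -8.04113120e-05]), 'ee_pos': array([0.14281255, 0.53087471, 0.22388666]), 'eef_rot': array([-1.61607179,  1.56962058, -1.87888596]), 'force': array([0.06157904, 0.37605989, 0.42084412]), 'moment': array([ 0.03516443, -0.01806057, -0.00017721]), 'grip_width': 0.09413004628337576}
0.019
scene {'K': array([[393.07932573,   0.        , 321.62628349],
       [  0.        , 393.07932573, 208.60745868],
       [  0.        ,   0.        ,   1.        ]]), 'origin': array([1.30246968, 0.28286485, 0.81523625]), 'orientation': array([-2.38094813,  0.00990917,  1.90908161])}
tube_center 0.83 [321.7, 191.7] [0.5582 0.0132 0.052 ]
line 0.82 [298.5, 199.7] [ 0.5884 -0.0458  0.03  ]
strip_pos 0.92 [310.1, 198.4] [ 0.5753 -0.0156  0.0325]
strip_neg 0.
[... 290 characters left out ...]
9, 205.9] [0.5233 0.3312 0.067 ]
top {'K': array([[505.50344316,   0.        , 316.0780754 ],
       [  0.        , 505.50344316, 191.41822673],
       [  0.        ,   0.        ,   1.        ]]), 'origin': array([0.50682611, 0.06258169, 1.49694515]), 'orientation': array([-3.06082236, -0.0081172 , -1.54220569])}
tube_center 0.74 [330.5, 210.1] [0.5717 0.0114 0.052 ]
line 0.55 [353.0, 207.1] [ 0.5833 -0.0545  0.03  ]
strip_pos 0.78 [340.9, 209.4] [ 0.5755 -0.0193  0.0325]
strip_neg 0.58 [360.7, 207.4] [ 0.5829 -0.0766  0.0325]
brass_tube_center 0.34 [283.1, 149.4] [0.7429 0.1528 0.052 ]
ready_top 0.58 [216.1, 219.7] [0.5346 0.3339 0.067 ]
ready_top 0.49 [160.3, 219.2] [0.5315 0.4909 0.067 ]
```

View pics/scene0.png

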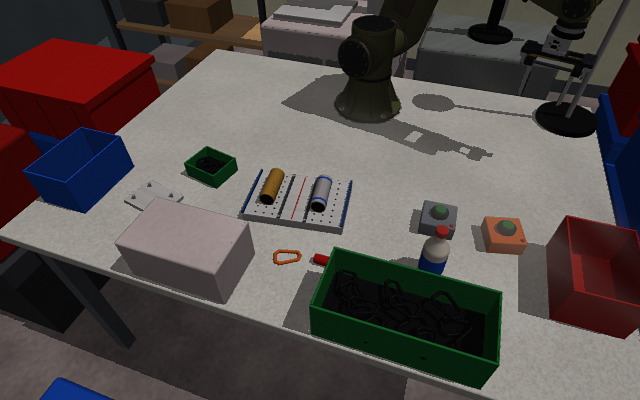

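View pics/top0.png

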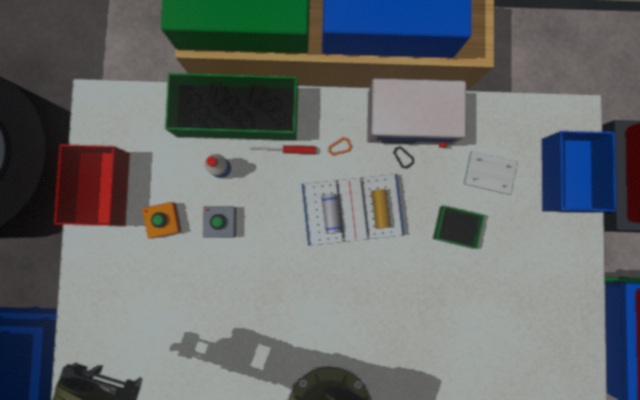

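```bash
cat >> h.py <<'E'
def Rt():
    o=ctrl.get_obs(); return np.array(o['ee_pos']), R.from_euler('xyz',o['eef_rot']).as_matrix()
def delta(p,yaw=None):
    """target TCP p, tool pointing down w/ jaw y axis at world angle yaw -> units"""
    p0,M=Rt(); t=M.T@(np.array(p)-p0)/.025
    r=np.zeros(3)
    if yaw is not None:
        x=np.array([0,0,-1.]);y=np.array([np.cos(yaw),np.sin(yaw),0]);T=np.stack([x,y,np.cross(x,y)],1)
        r=R.from_matrix(M.T@T).as_rotvec()/np.radians(5)
    return t.round(3),r.round(3)
E
python3 - <<'E'
from h import *
p,M=Rt(); print(M.round(3)); K,o,W=cam('wrist'); print(K,o,(M.T@(o-p)).round(4),(M.T@W).round(3))
c=[px2z('top',q,.03).round(4) for q in [(303,184),(307,244),(407,235),(400,175)]]; print(c)
for a,b in [(352,180),(354,240)],: pass
print(px2z('top',(348.5,178),.03),px2z('top',(357,241),.03))
y=np.radians(8)
for yw in (y,y+np.pi): print(delta([.55,-.05,.26],yw))
E
```

```text
[[ 0.     0.26   0.966]
 [ 0.     0.966 -0.26 ]
 [-1.     0.     0.   ]]
[[282.02687172   0.         321.4033045 ]
 [  0.         282.02687172 198.14462715]
 [  0.           0.           1.        ]] [0.06565226 0.55160591 0.38491267] [-0.1604 -0.0003 -0.0799] [[ 0.001 -0.273  0.962]
 [ 1.    -0.001 -0.001]
 [ 0.001  0.962  0.273]]
[array([0.6464, 0.0928, 0.03  ]), array([0.4729, 0.0759, 0.03  ]), array([ 0.507 , -0.2127,  0.03  ]), array([ 0.6812, -0.1898,  0.03  ])]
[ 0.66791817 -0.0394162   0.03      ] [ 0.48559922 -0.06827478  0.03      ]
(array([ -1.422, -18.217,  21.764]), array([13.389, -0.   , -0.   ]))
(array([ -1.422, -18.217,  21.764]), array([-2.2611e+01,  1.0000e-03, -0.0000e+00]))
```

>>> arm_command([
  {"translation": [-1.4, -17, 22.3], "turn": [13.4, 0, 0]},
  {"translation": [-1.4, -17, 22.3], "turn": [13.4, 0, 0]},
  {"translation": [-1.4, -17, 22.3], "turn": [13.4, 0, 0]},
  {"translation": [-1.4, -17, 22.3], "turn": [13.4, 0, 0]},
  {"translation": [-1.4, -17, 22.3], "turn": [13.4, 0, 0]},
  {"translation": [-1.4, -17, 22.3], "turn": [13.4, 0, 0]},
  {"translation": [-1.4, -17, 22.3], "turn": [13.4, 0, 0]},
  {"translation": [-1.4, -17, 22.3], "turn": [13.4, 0, 0]},
  {"translation": [-1.4, -17, 22.3], "turn": [13.4, 0, 0]},
  {"translation": [-1.4, -17, 22.3], "turn": [13.4, 0, 0]},
  {"translation": [-1.4, -17, 22.3], "turn": [13.4, 0, 0]},
  {"translation": [-1.4, -17, 22.3], "turn": [13.4, 0, 0]},
], gripper=50)

```text
time_s: 1.7
ee_pos: [0.4486, 0.1336, 0.2498]
eef_rot: [1.689, 1.57, 0.256]
force: [0.9, 0.5, -0.3]
grip_width: 0.0496
```

```bash
python3 - <<'E'
from h import *
print(ctrl.get_obs()['time_s'],Rt()[0],delta([.58,-.02,.26],np.radians(8)))
E
```

```text
1.7 [0.44861501 0.13359004 0.24978805] (array([-0.406,  4.36 ,  6.809]), array([-0.017, -0.001, -0.008]))
```

>>> arm_command([
  {"translation": [-0.4, 4.3, 6.6], "turn": [0, 0, 0]},
  {"translation": [-0.4, 4.3, 6.6], "turn": [0, 0, 0]},
  {"translation": [-0.4, 4.3, 6.6], "turn": [0, 0, 0]},
  {"translation": [-0.4, 4.3, 6.6], "turn": [0, 0, 0]},
  {"translation": [-0.4, 4.3, 6.6], "turn": [0, 0, 0]},
  {"translation": [-0.4, 4.3, 6.6], "turn": [0, 0, 0]},
  {"translation": [-0.4, 4.3, 6.6], "turn": [0, 0, 0]},
  {"translation": [-0.4, 4.3, 6.6], "turn": [0, 0, 0]},
])

```text
time_s: 2.37
ee_pos: [0.5766, -0.0126, 0.2592]
eef_rot: [-2.083, 1.57, 2.768]
force: [-0.3, -0.1, -0.8]
grip_width: 0.05
```

```bash
python3 - <<'E'
from h import *
o=ctrl.get_obs();print(o['time_s'],Rt()[0],o['force'],delta([.58,-.02,.26],np.radians(8)))
n='wrist'; snap(n,'w1')
for t,z in [('tube_center',.052),('line',.03),('strip_pos',.0325),('strip_neg',.0325),('brass_tube_center',.052)]:
        for r in models.mark_of(t,n)[:3]: print(t,r['score'],r['at'],px2z(n,r['at'],z).round(4))
E
```

```text
2.3667 [ 0.57663945 -0.0125729   0.25917177] [-0.27996731 -0.09969735 -0.80900505] (array([-0.033,  0.092,  0.313]), array([-0.011, -0.003,  0.006]))
tube_center 0.24 [316.3, 203.9] [ 0.5739 -0.0461  0.052 ]
line 0.97 [318.0, 204.5] [ 0.577  -0.0535  0.03  ]
strip_pos 0.7 [318.0, 177.3] [ 0.5717 -0.0133  0.0325]
strip_neg 0.93 [317.4, 225.9] [ 0.5807 -0.0857  0.0325]
brass_tube_center 0.58 [313.9, 261.3] [ 0.5823 -0.1332  0.052 ]
```

View pics/w1.png

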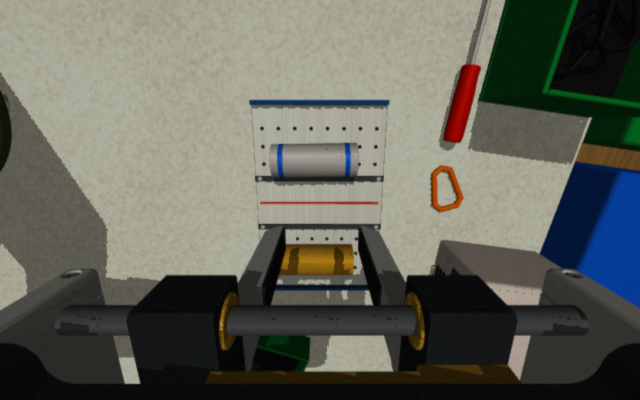

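```bash
cat >> h.py <<'E'
def lineframe(im,n='wrist'):
    r,g,b=[im[:,:,i].astype(int) for i in range(3)]
    m=(r>120)&(r-g>60)&(r-b>60)&(abs(g-b)<45); m=m.astype(np.uint8)
    k,l,s,c=cv2.connectedComponentsWithStats(m)
    best=None
    for i in range(1,k):
        w,h,a=s[i,2],s[i,3],s[i,4]
        if w>40 and h<25 and abs(c[i][0]-318)<80: best=i if best is None or a>s[best,4] else best
    ys,xs=np.nonzero(l==best)
    P=np.array([px2z(n,(x,y),.03)[:2] for x,y in zip(xs,ys)])
    vx,vy,x0,y0=cv2.fitLine(P.astype(np.float32),cv2.DIST_L2,0,.001,.001).ravel()
    d=np.array([vx,vy])*np.sign(vx); t=(P-[x0,y0])@d
    return np.array([x0,y0])+d*(t.min()+t.max())/2,d,np.ptp(t)
def tubefit(im,n,c,d,guess):
    """steel tube: cut_out mask nearest guess"""
    out=[]
    for r in models.cut_out('tube_center',n)[:4]:
        m=r['pixels']; ys,xs=np.nonzero(m)
        if len(xs)<100: continue
        P=np.array([px2z(n,(x,y),.052)[:2] for x,y in zip(xs,ys)])-c
        u=P@d; v=P@np.array([-d[1],d[0]])
        A=np.polyfit(u,v,1)[0]
        out.append((r['score'],(np.percentile(u,[.5,99.5])*1e3).round(1),(np.percentile(v,[.5,99.5])*1e3).round(1),round(A,3)))
    return out
E
python3 - <<'E'
from h import *
n='wrist'; im=optics.camera(n)
c,d,L=lineframe(im); print(c,np.degrees(np.arctan2(d[1],d[0])),L)
for o in tubefit(im,n,c,d,None): print(o)
K,o,M=cam(n); print(o)
y=np.array([-d[1],d[0]])
for v in(.036,-.036): print(v,proj(n,[*(c+y*v),.0325]))
E
```

```text
[ 0.57758873 -0.05082404] 7.9271803 0.16909441851012913
(0.64, array([-63. ,  50.5]), array([41.9, 85.1]), np.float64(0.011))
[0.56545357 0.0660844  0.42004258]
0.036 [318.41002529 178.33076471]
-0.036 [318.55646726 226.36108746]
```

```bash
cat >> h.py <<'E'
C=np.array([0.57759,-0.05082]); YAW=np.radians(7.93); D=np.array([np.cos(YAW),np.sin(YAW)]); Y=np.array([-D[1],D[0]])
def uv():
    o=ctrl.get_obs(); p=np.array(o['ee_pos']); q=p[:2]-C
    M=R.from_euler('xyz',o['eef_rot']).as_matrix()
    return dict(t=round(o['time_s'],2),u=round(q@D*1e3,2),v=round(q@Y*1e3,2),ztip=round(p[2]*1e3-19,2),F=np.round(o['force'],1),ax=np.round(M[:,0],4))
def go(u,v,ztip): # mm
    return delta([*(C+D*u*1e-3+Y*v*1e-3),(ztip+19)*1e-3],YAW)
E
python3 - <<'E'
from h import *
print(uv(),go(-6,70.5,85))
E
```

```text
{'t': 2.77, 'u': np.float64(4.59), 'v': np.float64(37.97), 'ztip': np.float64(240.59), 'F': array([ 0.6,  0.3, -0.1]), 'ax': array([ 3.e-04, -0.e+00, -1.e+00])} (array([ 6.223, -0.424, -1.302]), array([ 0.01 ,  0.001, -0.004]))
```

>>> arm_command([
  {"translation": [1.5, -0.42, -1.3], "turn": [0, 0, 0]},
  {"translation": [3, -0.42, -1.3], "turn": [0, 0, 0]},
  {"translation": [4.5, -0.42, -1.3], "turn": [0, 0, 0]},
  {"translation": [5.6, -0.42, -1.3], "turn": [0, 0, 0]},
  {"translation": [6.2, -0.42, -1.3], "turn": [0, 0, 0]},
  {"translation": [6.2, -0.42, -1.3], "turn": [0, 0, 0]},
  {"translation": [6.2, -0.42, -1.3], "turn": [0, 0, 0]},
  {"translation": [6.2, -0.42, -1.3], "turn": [0, 0, 0]},
])

```text
time_s: 3.43
ee_pos: [0.5628, 0.0178, 0.1059]
eef_rot: [1.399, 1.569, -0.033]
force: [0.2, -1.0, 0.5]
grip_width: 0.0502
```

```bash
python3 - <<'E'
from h import *
print(uv(),go(-6,70.5,75)); im=snap('wrist','w2')
big=cv2.resize(im[100:300,200:440],None,fx=3,fy=3); cv2.imwrite('pics/w2b.png',big[:,:,::-1])
E
```

```text
{'t': 3.43, 'u': np.float64(-5.16), 'v': np.float64(69.99), 'ztip': np.float64(86.9), 'F': array([ 0.2, -1. ,  0.5]), 'ax': array([ 2.e-03, -1.e-04, -1.e+00])} (array([ 0.476, -0.034, -0.02 ]), array([ 0.003,  0.004, -0.023]))
```

View pics/w2b.png

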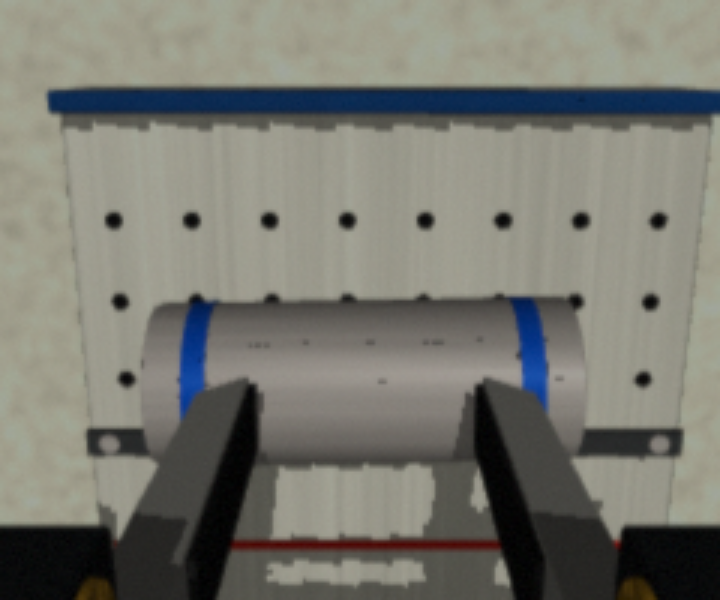

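>>> arm_command([
  {"translation": [0.15, 0, 0], "turn": [0, 0, 0]},
  {"translation": [0.3, 0, 0], "turn": [0, 0, 0]},
  {"translation": [0.38, 0, 0], "turn": [0, 0, 0]},
  {"translation": [0.38, 0, 0], "turn": [0, 0, 0]},
  {"translation": [0.38, 0, 0], "turn": [0, 0, 0]},
])

```text
time_s: 3.9
ee_pos: [0.5621, 0.0178, 0.0948]
eef_rot: [-1.695, 1.571, -3.127]
force: [0.7, 0.1, -0.7]
grip_width: 0.05
```

```bash
python3 - <<'E'
from h import *
print(uv(),go(-6,70.5,74))
E
```

```text
{'t': 3.9, 'u': np.float64(-5.91), 'v': np.float64(70.07), 'ztip': np.float64(75.81), 'F': array([ 0.7,  0.1, -0.7]), 'ax': array([-2.e-04, -0.e+00, -1.e+00])} (array([ 0.072, -0.003, -0.017]), array([ 0.003, -0.   ,  0.003]))
```

>>> arm_command([
  {"translation": [0.03, 0, 0], "turn": [0, 0, 0]},
  {"translation": [0.05, 0, 0], "turn": [0, 0, 0]},
  {"translation": [0.07, 0, 0], "turn": [0, 0, 0]},
  {"translation": [0.07, 0, 0], "turn": [0, 0, 0]},
])

```text
time_s: 4.23
ee_pos: [0.5622, 0.0177, 0.0932]
eef_rot: [0.969, 1.571, -0.463]
force: [-0.7, -0.3, 1.9]
grip_width: 0.05
```

>>> arm_command([
  {"translation": [0.01, 0, 0], "turn": [0, 0, 0]},
  {"translation": [0.01, 0, 0], "turn": [0, 0, 0]},
])

```text
time_s: 4.4
ee_pos: [0.5622, 0.0177, 0.0931]
eef_rot: [1.178, 1.57, -0.254]
force: [-1.5, -0.6, 2.8]
grip_width: 0.0504
```

>>> arm_command([
  {"translation": [0.01, 0, 0], "turn": [0, 0, 0]},
  {"translation": [0.02, 0, 0], "turn": [0, 0, 0]},
  {"translation": [0.02, 0, 0], "turn": [0, 0, 0]},
])

```text
time_s: 4.65
ee_pos: [0.5623, 0.0177, 0.093]
eef_rot: [1.222, 1.57, -0.21]
force: [-3.6, -1.2, 8.5]
grip_width: 0.05
```

>>> arm_command([
  {"translation": [0.01, 0, 0], "turn": [0, 0, 0]},
  {"translation": [0.02, 0, 0], "turn": [0, 0, 0]},
  {"translation": [0.02, 0, 0], "turn": [0, 0, 0]},
])

```text
time_s: 4.9
ee_pos: [0.5623, 0.0177, 0.0929]
eef_rot: [1.14, 1.57, -0.292]
force: [-5.9, -1.6, 13.4]
grip_width: 0.05
```

>>> arm_command([
  {"translation": [-0.015, 0, 0], "turn": [0, 0, 0]},
  {"translation": [-0.015, 0, 0.04], "turn": [0, 0, 0]},
  {"translation": [-0.015, 0, 0.1], "turn": [0, 0, 0]},
  {"translation": [-0.015, 0, 0.16], "turn": [0, 0, 0]},
  {"translation": [-0.015, 0, 0.24], "turn": [0, 0, 0]},
])

```text
time_s: 5.32
ee_pos: [0.5632, 0.0118, 0.093]
eef_rot: [1.295, 1.57, -0.137]
force: [-3.3, 0.5, 10.0]
grip_width: 0.0501
```

```bash
python3 - <<'E'
from h import *
print(uv())
E
```

```text
{'t': 5.32, 'u': np.float64(-5.66), 'v': np.float64(63.96), 'ztip': np.float64(74.0), 'F': array([-3.3,  0.5, 10. ]), 'ax': array([ 8.e-04, -1.e-04, -1.e+00])}
```

>>> arm_command([
  {"translation": [0, 0, 0.1], "turn": [0, 0, 0]},
  {"translation": [0, 0, 0.2], "turn": [0, 0, 0]},
  {"translation": [0, 0, 0.3], "turn": [0, 0, 0]},
  {"translation": [0, 0, 0.4], "turn": [0, 0, 0]},
  {"translation": [0, 0, 0.5], "turn": [0, 0, 0]},
  {"translation": [0, 0, 0.58], "turn": [0, 0, 0]},
  {"translation": [0, 0, 0.6], "turn": [0, 0, 0]},
  {"translation": [0, 0, 0.6], "turn": [0, 0, 0]},
])

```text
time_s: 5.98
ee_pos: [0.5655, -0.0033, 0.093]
eef_rot: [1.327, 1.569, -0.106]
force: [-1.0, -0.9, 8.7]
grip_width: 0.05
```

```bash
python3 - <<'E'
from h import *
print(uv()); im=snap('wrist','w3')
print(tubefit(im,'wrist',C,D,None))
big=cv2.resize(im[100:300,200:440],None,fx=3,fy=3); cv2.imwrite('pics/w3b.png',big[:,:,::-1])
E
```

```text
{'t': 5.98, 'u': np.float64(-5.44), 'v': np.float64(48.78), 'ztip': np.float64(74.05), 'F': array([-1. , -0.9,  8.7]), 'ax': array([ 1.4e-03, -2.0e-04, -1.0e+00])}Traceback (most recent call last):
  File "<stdin>", line 3, in <module>
  File "h.py", line 43, in tubefit
    P=np.array([px2z(n,(x,y),.052)[:2] for x,y in zip(xs,ys)])-c
                ~~~~^^^^^^^^^^^^^^
  File "h.py", line 11, in px2z
    K,o,M=cam(n); d=M@np.linalg.inv(K)@np.array([px[0],px[1],1.]); return o+d*(z-o[2])/d[2]
          ~~~^^^
  File "h.py", line 7, in cam
    c=optics.get_calibration(n); K=np.array(c['K']);o=np.array(c['origin']);M=np.array(c['orientation'])
ValueError: time passes only in moves, steps and waits
```

```bash
python3 - <<'E'
s=open('h.py').read()
s=s.replace("""def px2z(n,px,z):
    K,o,M=cam(n);""","""def pxs(n,xs,ys,z):
    K,o,M=cam(n); d=(M@np.linalg.inv(K)@np.stack([xs,ys,np.ones(len(xs))])).T
    return o+d*((z-o[2])/d[:,2])[:,None]
def px2z(n,px,z):
    K,o,M=cam(n);""")
s=s.replace("np.array([px2z(n,(x,y),.052)[:2] for x,y in zip(xs,ys)])","pxs(n,xs,ys,.052)[:,:2]").replace("np.array([px2z(n,(x,y),.03)[:2] for x,y in zip(xs,ys)])","pxs(n,xs,ys,.03)[:,:2]")
open('h.py','w').write(s)
E
python3 - <<'E'
from h import *
print(uv()); im=snap('wrist','w3')
print(tubefit(im,'wrist',C,D,None))
big=cv2.resize(im[100:300,200:440],None,fx=3,fy=3); cv2.imwrite('pics/w3b.png',big[:,:,::-1])
print(cam('wrist')[1]); print([proj('wrist',[*(C+D*u+Y*.036),.0325]) for u in (-.09,.09)])
E
```

```text
{'t': 6.08, 'u': np.float64(-5.45), 'v': np.float64(48.85), 'ztip': np.float64(74.05), 'F': array([-1.6, -1.1,  8.7]), 'ax': array([ 1.4e-03, -2.0e-04, -1.0e+00])}
[(0.73, array([-65.9,  54.4]), array([29.7, 76.5]), np.float64(0.013))]
[0.55389413 0.07557619 0.25347225]
[array([221.54531803, 231.88675773]), array([434.96589225, 231.63336574])]
```

View pics/w3b.png

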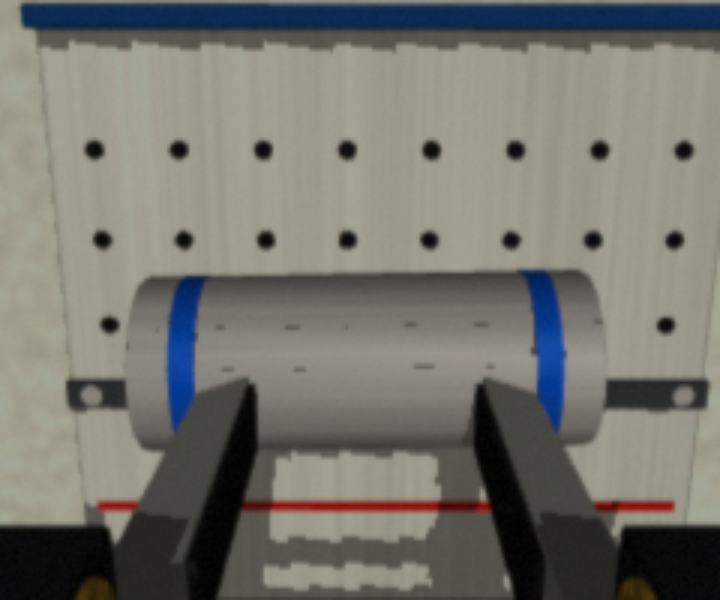

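>>> arm_command([
  {"translation": [0, 0, 0.08], "turn": [0, 0, 0]},
  {"translation": [0, 0, 0.16], "turn": [0, 0, 0]},
  {"translation": [0, 0, 0.16], "turn": [0, 0, 0]},
  {"translation": [0, 0, 0.16], "turn": [0, 0, 0]},
])

```text
time_s: 6.52
ee_pos: [0.566, -0.0072, 0.093]
eef_rot: [1.329, 1.569, -0.103]
force: [-0.5, -0.9, 8.7]
grip_width: 0.0502
```

```bash
python3 - <<'E'
from h import *
print(uv())
E
```

```text
{'t': 6.52, 'u': np.float64(-5.42), 'v': np.float64(44.83), 'ztip': np.float64(74.0), 'F': array([-0.5, -0.9,  8.7]), 'ax': array([ 1.4e-03, -1.0e-04, -1.0e+00])}
```

>>> arm_command([
  {"translation": [-0.06, 0, 0], "turn": [0, 0, 0]},
  {"translation": [-0.16, 0, 0], "turn": [0, 0, 0]},
  {"translation": [-0.2, 0, -0.2], "turn": [0, 0, 0]},
  {"translation": [-0.2, 0, -0.5], "turn": [0, 0, 0]},
  {"translation": [-0.16, 0, -0.54], "turn": [0, 0, 0]},
  {"translation": [-0.08, 0, -0.54], "turn": [0, 0, 0]},
  {"translation": [-0.05, 0, -0.54], "turn": [0, 0, 0]},
  {"translation": [-0.03, 0, -0.54], "turn": [0, 0, 0]},
  {"translation": [-0.02, 0, -0.54], "turn": [0, 0, 0]},
  {"translation": [-0.01, 0, -0.54], "turn": [0, 0, 0]},
  {"translation": [0, 0, -0.54], "turn": [0, 0, 0]},
  {"translation": [0, 0, -0.54], "turn": [0, 0, 0]},
])

```text
time_s: 7.52
ee_pos: [0.5638, 0.0061, 0.093]
eef_rot: [0.588, 1.57, -0.844]
force: [-4.2, -0.5, 9.6]
grip_width: 0.0499
```

```bash
python3 - <<'E'
from h import *
print(uv())
im=snap('wrist','w4');print(tubefit(im,'wrist',C,D,None))
# climb profile
t=51.3
for k in range(0,15):
    e=t-k-36; h=22 if e>14.2 else (24.5 if abs(e)<4 else 2.5+np.sqrt(22**2-(abs(e)-4)**2)); print(k,round(h-22,2),end='; ')
E
```

```text
{'t': 7.52, 'u': np.float64(-5.84), 'v': np.float64(58.28), 'ztip': np.float64(73.99), 'F': array([-4.2, -0.5,  9.6]), 'ax': array([ 2.e-04, -3.e-04, -1.e+00])}
[(0.86, array([-65.8,  54.2]), array([26.8, 74.3]), np.float64(0.015))]
0 0; 1 0; 2 0.44; 3 0.87; 4 1.25; 5 1.58; 6 1.85; 7 2.08; 8 2.25; 9 2.38; 10 2.46; 11 2.5; 12 2.5; 13 2.5; 14 2.5;
```

>>> arm_command([
  {"translation": [0, 0, 0.04], "turn": [0, 0, 0]},
  {"translation": [0, 0, 0.08], "turn": [0, 0, 0]},
  {"translation": [0, 0, 0.08], "turn": [0, 0, 0]},
])

```text
time_s: 7.87
ee_pos: [0.5641, 0.0041, 0.093]
eef_rot: [1.158, 1.57, -0.274]
force: [-4.6, -0.7, 9.3]
grip_width: 0.0504
```

```bash
python3 - <<'E'
from h import *
print(uv())
E
```

```text
{'t': 7.87, 'u': np.float64(-5.79), 'v': np.float64(56.24), 'ztip': np.float64(74.03), 'F': array([-4.6, -0.7,  9.3]), 'ax': array([ 4.e-04, -1.e-04, -1.e+00])}
```

>>> arm_command([
  {"translation": [0, 0, 0.03], "turn": [0, 0, 0]},
  {"translation": [0, 0, 0.06], "turn": [0, 0, 0]},
  {"translation": [0, 0, 0.06], "turn": [0, 0, 0]},
])

```text
time_s: 8.12
ee_pos: [0.5644, 0.0028, 0.0931]
eef_rot: [1.567, 1.57, 0.135]
force: [-3.7, 0.5, 11.0]
grip_width: 0.0498
```

```bash
python3 - <<'E'
from h import *
print(uv())
E
```

```text
{'t': 8.12, 'u': np.float64(-5.66), 'v': np.float64(54.89), 'ztip': np.float64(74.13), 'F': array([-3.7,  0.5, 11. ]), 'ax': array([ 7.e-04,  1.e-04, -1.e+00])}
```

>>> arm_command([
  {"translation": [-0.008, 0, 0.04], "turn": [0, 0, 0]},
  {"translation": [-0.017, 0, 0.08], "turn": [0, 0, 0]},
  {"translation": [-0.025, 0, 0.12], "turn": [0, 0, 0]},
  {"translation": [-0.025, 0, 0.12], "turn": [0, 0, 0]},
])

```text
time_s: 8.45
ee_pos: [0.5649, -0.0001, 0.0937]
eef_rot: [1.754, 1.57, 0.322]
force: [-2.1, 2.6, 9.7]
grip_width: 0.0499
```

```bash
python3 - <<'E'
from h import *
print(uv())
E
```

```text
{'t': 8.45, 'u': np.float64(-5.56), 'v': np.float64(51.97), 'ztip': np.float64(74.73), 'F': array([-2.1,  2.6,  9.7]), 'ax': array([ 9.e-04,  3.e-04, -1.e+00])}
```

>>> arm_command([
  {"translation": [-0.015, 0, 0.08], "turn": [0, 0, 0]},
  {"translation": [-0.028, 0, 0.16], "turn": [0, 0, 0]},
  {"translation": [-0.039, 0, 0.24], "turn": [0, 0, 0]},
  {"translation": [-0.048, 0, 0.32], "turn": [0, 0, 0]},
  {"translation": [-0.048, 0, 0.32], "turn": [0, 0, 0]},
])

```text
time_s: 8.87
ee_pos: [0.5661, -0.0083, 0.095]
eef_rot: [1.438, 1.57, 0.006]
force: [-2.2, 1.3, 10.2]
grip_width: 0.05
```

```bash
python3 - <<'E'
from h import *
print(uv())
E
```

```text
{'t': 8.87, 'u': np.float64(-5.53), 'v': np.float64(43.66), 'ztip': np.float64(75.99), 'F': array([-2.2,  1.3, 10.2]), 'ax': array([ 0.0011,  0.    , -1.    ])}
```

>>> arm_command([
  {"translation": [-0.007, 0, 0.08], "turn": [0, 0, 0]},
  {"translation": [-0.012, 0, 0.16], "turn": [0, 0, 0]},
  {"translation": [-0.015, 0, 0.24], "turn": [0, 0, 0]},
  {"translation": [-0.017, 0, 0.32], "turn": [0, 0, 0]},
  {"translation": [-0.017, 0, 0.4], "turn": [0, 0, 0]},
  {"translation": [-0.017, 0, 0.44], "turn": [0, 0, 0]},
  {"translation": [-0.017, 0, 0.44], "turn": [0, 0, 0]},
])

```text
time_s: 9.45
ee_pos: [0.5677, -0.0194, 0.0955]
eef_rot: [1.261, 1.569, -0.172]
force: [-2.4, -0.2, 9.7]
grip_width: 0.05
```

```bash
python3 - <<'E'
from h import *
print(uv())
im=snap('wrist','w5');print(tubefit(im,'wrist',C,D,None))
big=cv2.resize(im[100:300,200:440],None,fx=3,fy=3); cv2.imwrite('pics/w5b.png',big[:,:,::-1])
E
```

```text
{'t': 9.45, 'u': np.float64(-5.48), 'v': np.float64(32.52), 'ztip': np.float64(76.47), 'F': array([-2.4, -0.2,  9.7]), 'ax': array([ 1.4e-03, -2.0e-04, -1.0e+00])}
[(0.86, array([-65.7,  55.3]), array([13.9, 60.4]), np.float64(0.008))]
```

View pics/w5b.png

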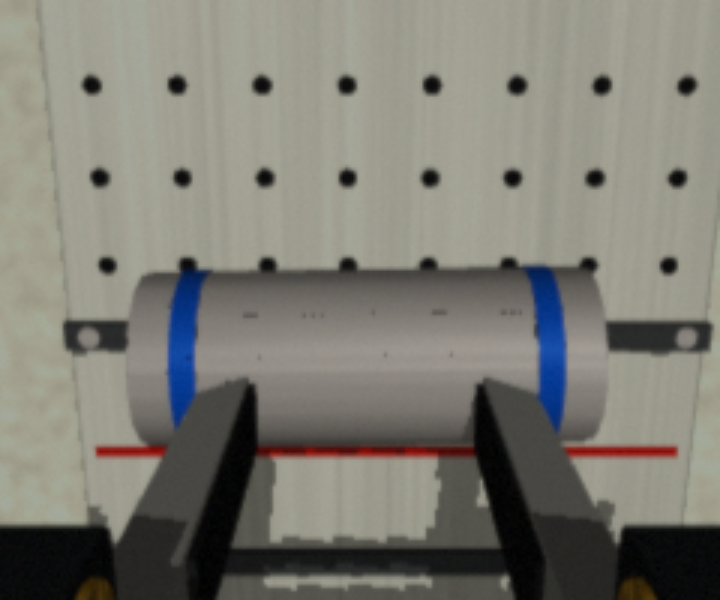

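>>> arm_command([
  {"translation": [0, 0, 0.06], "turn": [0, 0, 0]},
  {"translation": [0, 0, 0.1], "turn": [0, 0, 0]},
  {"translation": [0, 0, 0.1], "turn": [0, 0, 0]},
  {"translation": [0, 0, 0.1], "turn": [0, 0, 0]},
])

```text
time_s: 9.88
ee_pos: [0.568, -0.0218, 0.0954]
eef_rot: [1.204, 1.569, -0.229]
force: [-2.0, 0.5, 10.6]
grip_width: 0.0501
```

```bash
python3 - <<'E'
from h import *
print(uv())
E
```

```text
{'t': 9.88, 'u': np.float64(-5.46), 'v': np.float64(30.1), 'ztip': np.float64(76.42), 'F': array([-2. ,  0.5, 10.6]), 'ax': array([ 1.4e-03, -3.0e-04, -1.0e+00])}
```

>>> arm_command([
  {"translation": [-0.03, 0, 0], "turn": [0, 0, 0]},
  {"translation": [-0.06, 0, 0], "turn": [0, 0, 0]},
  {"translation": [-0.16, 0, 0], "turn": [0, 0, 0]},
  {"translation": [-0.2, 0, -0.25], "turn": [0, 0, 0]},
  {"translation": [-0.2, 0, -0.5], "turn": [0, 0, 0]},
  {"translation": [-0.16, 0, -0.54], "turn": [0, 0, 0]},
  {"translation": [-0.08, 0, -0.54], "turn": [0, 0, 0]},
  {"translation": [-0.05, 0, -0.54], "turn": [0, 0, 0]},
  {"translation": [-0.03, 0, -0.54], "turn": [0, 0, 0]},
  {"translation": [-0.02, 0, -0.54], "turn": [0, 0, 0]},
  {"translation": [-0.005, 0, -0.54], "turn": [0, 0, 0]},
  {"translation": [-0.005, 0, -0.54], "turn": [0, 0, 0]},
])

```text
time_s: 10.88
ee_pos: [0.5659, -0.0083, 0.0955]
eef_rot: [0.869, 1.57, -0.563]
force: [-4.8, -0.4, 11.1]
grip_width: 0.0499
```

```bash
python3 - <<'E'
from h import *
print(uv())
im=snap('wrist','w6')
m=C.copy()
for r in models.cut_out('tube_center','wrist')[:2]:
    ys,xs=np.nonzero(r['pixels']); P=pxs('wrist',xs,ys,.0545)[:,:2]-C; v=P@Y; print(r['score'],np.percentile(v,[.5,99.5]))
E
```

```text
{'t': 10.88, 'u': np.float64(-5.74), 'v': np.float64(43.77), 'ztip': np.float64(76.47), 'F': array([-4.8, -0.4, 11.1]), 'ax': array([ 5.e-04, -3.e-04, -1.e+00])}
0.67 [0.01236881 0.05986136]
```

>>> arm_command([
  {"translation": [0.0, 0, 0.06], "turn": [0, 0, 0]},
  {"translation": [0.0, 0, 0.12], "turn": [0, 0, 0]},
  {"translation": [0, 0, 0.16], "turn": [0, 0, 0]},
  {"translation": [0, 0, 0.2], "turn": [0, 0, 0]},
  {"translation": [0, 0, 0.2], "turn": [0, 0, 0]},
])

```text
time_s: 11.4
ee_pos: [0.5666, -0.0134, 0.0954]
eef_rot: [0.919, 1.57, -0.514]
force: [-3.8, 0.4, 9.6]
grip_width: 0.0498
```

```bash
cat >> h.py <<'E'
def tv(z):
    for r in models.cut_out('tube_center','wrist')[:2]:
        ys,xs=np.nonzero(r['pixels']); P=pxs('wrist',xs,ys,z)[:,:2]-C; v=P@Y*1e3;u=P@D*1e3; a=np.percentile(v,[.5,99.5]);b=np.percentile(u,[.5,99.5]); print('tube',r['score'],a.round(1),a.mean().round(2),b.round(1),b.mean().round(1),np.polyfit(u,v,1)[0].round(3))
E
python3 - <<'E'
from h import *
print(uv())
im=snap('wrist','w7'); tv(.0545)
E
```

```text
{'t': 11.4, 'u': np.float64(-5.72), 'v': np.float64(38.61), 'ztip': np.float64(76.45), 'F': array([-3.8,  0.4,  9.6]), 'ax': array([ 6.e-04, -4.e-04, -1.e+00])}
tube 0.91 [ 9.9 57.4] 33.62 [-65.5  55.2] -5.2 -0.002
```

>>> arm_command([
  {"translation": [-0.03, 0, 0], "turn": [0, 0, 0]},
  {"translation": [-0.06, 0, 0], "turn": [0, 0, 0]},
  {"translation": [-0.1, 0, 0], "turn": [0, 0, 0]},
  {"translation": [-0.1, 0, -0.11], "turn": [0, 0, 0]},
  {"translation": [-0.08, 0, -0.11], "turn": [0, 0, 0]},
  {"translation": [-0.05, 0, -0.11], "turn": [0, 0, 0]},
  {"translation": [-0.03, 0, -0.11], "turn": [0, 0, 0]},
  {"translation": [-0.02, 0, -0.11], "turn": [0, 0, 0]},
  {"translation": [0, 0, -0.11], "turn": [0, 0, 0]},
  {"translation": [0, 0, -0.11], "turn": [0, 0, 0]},
])

```text
time_s: 12.33
ee_pos: [0.5662, -0.0103, 0.0955]
eef_rot: [0.984, 1.57, -0.448]
force: [-4.3, 0.3, 10.0]
grip_width: 0.0498
```

```bash
python3 - <<'E'
from h import *
print(uv())
im=snap('wrist','w8'); tv(.0545)
E
```

```text
{'t': 12.33, 'u': np.float64(-5.72), 'v': np.float64(41.69), 'ztip': np.float64(76.46), 'F': array([-4.3,  0.3, 10. ]), 'ax': array([ 5.e-04, -3.e-04, -1.e+00])}
tube 0.85 [10.2 57.7] 33.96 [-65.   54.6] -5.2 0.005
```

>>> arm_command([
  {"translation": [0, 0, 0.08], "turn": [0, 0, 0]},
  {"translation": [0, 0, 0.16], "turn": [0, 0, 0]},
  {"translation": [0.001, 0, 0.24], "turn": [0, 0, 0]},
  {"translation": [0.003, 0, 0.32], "turn": [0, 0, 0]},
  {"translation": [0.007, 0, 0.4], "turn": [0, 0, 0]},
  {"translation": [0.01, 0, 0.44], "turn": [0, 0, 0]},
  {"translation": [0.01, 0, 0.44], "turn": [0, 0, 0]},
])

```text
time_s: 13.02
ee_pos: [0.5678, -0.0216, 0.0952]
eef_rot: [0.898, 1.57, -0.534]
force: [-3.4, -1.8, 8.6]
grip_width: 0.0499
```

```bash
python3 - <<'E'
from h import *
print(uv())
E
```

```text
{'t': 13.02, 'u': np.float64(-5.66), 'v': np.float64(30.31), 'ztip': np.float64(76.18), 'F': array([-3.4, -1.8,  8.6]), 'ax': array([ 9.e-04, -5.e-04, -1.e+00])}
```

>>> arm_command([
  {"translation": [0.008, 0, 0.08], "turn": [0, 0, 0]},
  {"translation": [0.018, 0, 0.16], "turn": [0, 0, 0]},
  {"translation": [0.03, 0, 0.24], "turn": [0, 0, 0]},
  {"translation": [0.044, 0, 0.32], "turn": [0, 0, 0]},
  {"translation": [0.052, 0, 0.36], "turn": [0, 0, 0]},
  {"translation": [0.052, 0, 0.36], "turn": [0, 0, 0]},
])

```text
time_s: 13.52
ee_pos: [0.5692, -0.0307, 0.094]
eef_rot: [0.85, 1.569, -0.583]
force: [-2.5, -3.5, 10.0]
grip_width: 0.0499
```

```bash
python3 - <<'E'
from h import *
print(uv())
E
```

```text
{'t': 13.52, 'u': np.float64(-5.58), 'v': np.float64(21.08), 'ztip': np.float64(75.04), 'F': array([-2.5, -3.5, 10. ]), 'ax': array([ 1.3e-03, -8.0e-04, -1.0e+00])}
```

>>> arm_command([
  {"translation": [0.016, 0, 0.08], "turn": [0, 0, 0]},
  {"translation": [0.031, 0, 0.15], "turn": [0, 0, 0]},
  {"translation": [0.042, 0, 0.2], "turn": [0, 0, 0]},
  {"translation": [0.042, 0, 0.26], "turn": [0, 0, 0]},
  {"translation": [0.042, 0, 0.28], "turn": [0, 0, 0]},
  {"translation": [0.042, 0, 0.28], "turn": [0, 0, 0]},
])

```text
time_s: 14.02
ee_pos: [0.5702, -0.0373, 0.0929]
eef_rot: [1.155, 1.569, -0.278]
force: [-1.5, -1.3, 10.1]
grip_width: 0.0499
```

```bash
python3 - <<'E'
from h import *
print(uv())
im=snap('wrist','w9'); tv(.052)
big=cv2.resize(im[100:300,200:440],None,fx=3,fy=3); cv2.imwrite('pics/w9b.png',big[:,:,::-1])
E
```

```text
{'t': 14.02, 'u': np.float64(-5.43), 'v': np.float64(14.37), 'ztip': np.float64(73.94), 'F': array([-1.5, -1.3, 10.1]), 'ax': array([ 1.5e-03, -4.0e-04, -1.0e+00])}
tube 0.78 [-2.2 44.4] 21.09 [-65.3  54.9] -5.2 0.007
```

View pics/w9b.png

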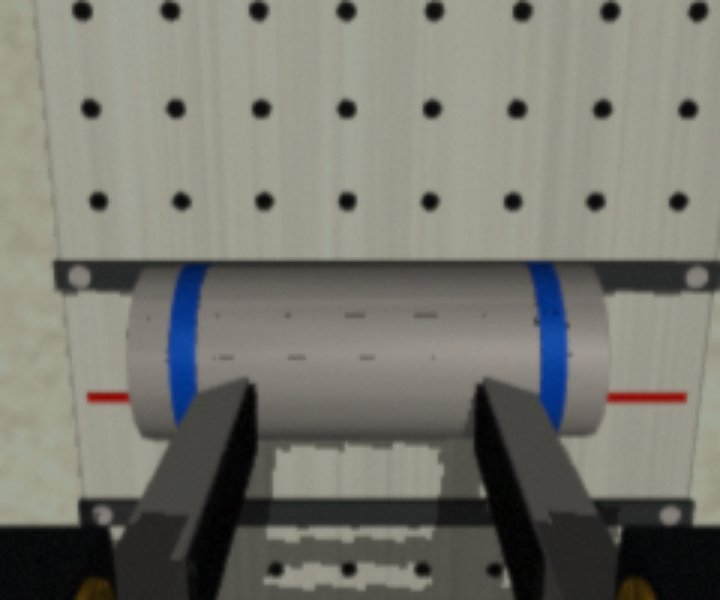

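>>> arm_command([
  {"translation": [-0.03, 0, 0], "turn": [0, 0, 0]},
  {"translation": [-0.08, 0, 0], "turn": [0, 0, 0]},
  {"translation": [-0.18, 0, 0], "turn": [0, 0, 0]},
  {"translation": [-0.2, 0, -0.25], "turn": [0, 0, 0]},
  {"translation": [-0.2, 0, -0.52], "turn": [0, 0, 0]},
  {"translation": [-0.14, 0, -0.52], "turn": [0, 0, 0]},
  {"translation": [-0.08, 0, -0.52], "turn": [0, 0, 0]},
  {"translation": [-0.05, 0, -0.52], "turn": [0, 0, 0]},
  {"translation": [-0.03, 0, -0.52], "turn": [0, 0, 0]},
  {"translation": [-0.02, 0, -0.52], "turn": [0, 0, 0]},
  {"translation": [-0.005, 0, -0.52], "turn": [0, 0, 0]},
  {"translation": [-0.005, 0, -0.52], "turn": [0, 0, 0]},
])

```text
time_s: 15.12
ee_pos: [0.5681, -0.0244, 0.093]
eef_rot: [0.713, 1.57, -0.719]
force: [-4.9, -0.8, 11.6]
grip_width: 0.05
```

>>> arm_command([
  {"translation": [0, 0, 0.05], "turn": [0, 0, 0]},
  {"translation": [0, 0, 0.15], "turn": [0, 0, 0]},
  {"translation": [0, 0, 0.25], "turn": [0, 0, 0]},
  {"translation": [0, 0, 0.35], "turn": [0, 0, 0]},
  {"translation": [0, 0, 0.45], "turn": [0, 0, 0]},
  {"translation": [0, 0, 0.5], "turn": [0, 0, 0]},
  {"translation": [0, 0, 0.5], "turn": [0, 0, 0]},
])

```text
time_s: 15.7
ee_pos: [0.5699, -0.0371, 0.093]
eef_rot: [0.903, 1.57, -0.529]
force: [-4.9, 0.3, 11.1]
grip_width: 0.05
```

```bash
python3 - <<'E'
from h import *
print(uv())
im=snap('wrist','w10'); tv(.052)
E
```

```text
{'t': 15.7, 'u': np.float64(-5.72), 'v': np.float64(14.7), 'ztip': np.float64(73.99), 'F': array([-4.9,  0.3, 11.1]), 'ax': array([ 7.e-04, -4.e-04, -1.e+00])}
tube 0.7 [-10.4  37.1] 13.35 [-64.9  55.6] -4.6 -0.002
```

>>> arm_command([
  {"translation": [0, 0, 0.05], "turn": [0, 0, 0]},
  {"translation": [0, 0, 0.15], "turn": [0, 0, 0]},
  {"translation": [0, 0, 0.25], "turn": [0, 0, 0]},
  {"translation": [0, 0, 0.35], "turn": [0, 0, 0]},
  {"translation": [0, 0, 0.45], "turn": [0, 0, 0]},
  {"translation": [0, 0, 0.5], "turn": [0, 0, 0]},
  {"translation": [0, 0, 0.5], "turn": [0, 0, 0]},
  {"translation": [0, 0, 0.5], "turn": [0, 0, 0]},
])

```text
time_s: 16.47
ee_pos: [0.5717, -0.0493, 0.093]
eef_rot: [1.0, 1.57, -0.432]
force: [-2.7, -1.5, 8.3]
grip_width: 0.0502
```

```bash
python3 - <<'E'
from h import *
print(uv())
im=snap('wrist','w11'); tv(.052)
E
```

```text
{'t': 16.47, 'u': np.float64(-5.63), 'v': np.float64(2.32), 'ztip': np.float64(74.0), 'F': array([-2.7, -1.5,  8.3]), 'ax': array([ 9.e-04, -4.e-04, -1.e+00])}
tube 0.71 [-16.  30.] 6.98 [-65.1  55.5] -4.8 0.005
```

>>> arm_command([
  {"translation": [-0.03, 0, 0], "turn": [0, 0, 0]},
  {"translation": [-0.08, 0, 0], "turn": [0, 0, 0]},
  {"translation": [-0.3, 0, 0], "turn": [0, 0, 0]},
  {"translation": [-1, 0, -0.2], "turn": [0, 0, 0]},
  {"translation": [-2.2, 0, -0.5], "turn": [0, 0, 0]},
  {"translation": [-3.4, 0, -0.5], "turn": [0, 0, 0]},
  {"translation": [-4, 0, -0.5], "turn": [0, 0, 0]},
  {"translation": [-4, 0, -0.5], "turn": [0, 0, 0]},
  {"translation": [-4, 0, -0.5], "turn": [0, 0, 0]},
  {"translation": [-4, 0, -0.5], "turn": [0, 0, 0]},
])

```text
time_s: 17.4
ee_pos: [0.5692, -0.0365, 0.1909]
eef_rot: [-1.842, 1.569, 3.009]
force: [-0.2, 0.4, 0.3]
grip_width: 0.0503
```

```bash
python3 - <<'E'
from h import *
print(uv())
im=snap('wrist','w12'); tv(.052); print(cam('wrist')[1])
r,g,b=[im[:,:,i].astype(int) for i in range(3)]
m=(r>120)&(r-g>60)&(r-b>60)&(abs(g-b)<45)
ys,xs=np.nonzero(m); P=pxs('wrist',xs,ys,.03)[:,:2]-C; v=P@Y*1e3;u=P@D*1e3; k=(abs(v)<15)&(abs(u)<90)
print(k.sum(),v[k].mean(),u[k].min(),u[k].max(),np.polyfit(u[k],v[k],1))
m=(b>120)&(b-r>60); ys,xs=np.nonzero(m)
for z in(.052,): 
  P=pxs('wrist',xs,ys,z)[:,:2]-C; v=P@Y*1e3;u=P@D*1e3
  for lo,hi in((-70,0),(0,60)):
    k=(abs(v)<45)&(u>lo)&(u<hi); print('band',k.sum(),u[k].mean(),v[k].min(),v[k].max())
big=cv2.resize(im[100:300,200:440],None,fx=3,fy=3); cv2.imwrite('pics/w12b.png',big[:,:,::-1])
E
```

```text
{'t': 17.4, 'u': np.float64(-6.32), 'v': np.float64(15.39), 'ztip': np.float64(171.92), 'F': array([-0.2,  0.4,  0.3]), 'ax': array([-1.8e-03,  2.0e-04, -1.0e+00])}
tube 0.88 [-15.8  30.2] 7.21 [-63.9  52.8] -5.5 0.009
[0.55823715 0.0421628  0.35122907]
74 0.6136919278541618 -84.86362592382805 84.92321823096187 [-2.35477764e-04  6.17836435e-01]
band 169 -50.016257380978786 -7.486555268153882 24.689096727502218
band 162 39.724840836714115 -7.48866065537699 24.66545518464057
```

View pics/w12b.png

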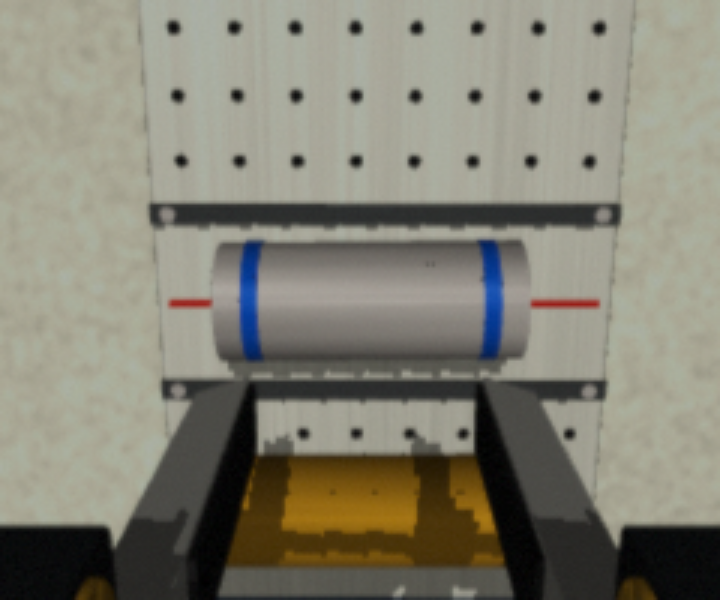

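>>> arm_command([
  {"translation": [1.2, 0, 0.12], "turn": [0, 0, 0]},
  {"translation": [2.4, 0, 0.12], "turn": [0, 0, 0]},
  {"translation": [3.3, 0, 0.12], "turn": [0, 0, 0]},
  {"translation": [3.75, 0, 0.12], "turn": [0, 0, 0]},
  {"translation": [3.88, 0, 0.12], "turn": [0, 0, 0]},
  {"translation": [3.93, 0, 0.12], "turn": [0, 0, 0]},
  {"translation": [3.96, 0, 0.12], "turn": [0, 0, 0]},
  {"translation": [3.98, 0, 0.12], "turn": [0, 0, 0]},
  {"translation": [3.99, 0, 0.12], "turn": [0, 0, 0]},
  {"translation": [3.99, 0, 0.12], "turn": [0, 0, 0]},
])

```text
time_s: 18.33
ee_pos: [0.5704, -0.0395, 0.0932]
eef_rot: [1.279, 1.57, -0.153]
force: [-0.2, -0.3, 3.7]
grip_width: 0.0503
```

```bash
python3 - <<'E'
from h import *
print(uv())
E
```

```text
{'t': 18.33, 'u': np.float64(-5.52), 'v': np.float64(12.21), 'ztip': np.float64(74.16), 'F': array([-0.2, -0.3,  3.7]), 'ax': array([ 1.2e-03, -2.0e-04, -1.0e+00])}
```

Press a little more, then roll 14 mm of tip.

>>> arm_command([
  {"translation": [0.01, 0, 0], "turn": [0, 0, 0]},
  {"translation": [0.018, 0, 0], "turn": [0, 0, 0]},
  {"translation": [0.018, 0, 0], "turn": [0, 0, 0]},
])

```text
time_s: 18.58
ee_pos: [0.5705, -0.0396, 0.093]
eef_rot: [1.225, 1.569, -0.207]
force: [-2.4, -0.8, 8.0]
grip_width: 0.0502
```

>>> arm_command([
  {"translation": [0, 0, 0.06], "turn": [0, 0, 0]},
  {"translation": [0, 0, 0.14], "turn": [0, 0, 0]},
  {"translation": [0, 0, 0.22], "turn": [0, 0, 0]},
  {"translation": [0, 0, 0.3], "turn": [0, 0, 0]},
  {"translation": [0, 0, 0.38], "turn": [0, 0, 0]},
  {"translation": [0, 0, 0.46], "turn": [0, 0, 0]},
  {"translation": [0, 0, 0.52], "turn": [0, 0, 0]},
  {"translation": [0, 0, 0.55], "turn": [0, 0, 0]},
  {"translation": [0, 0, 0.55], "turn": [0, 0, 0]},
  {"translation": [0, 0, 0.55], "turn": [0, 0, 0]},
  {"translation": [0, 0, 0.55], "turn": [0, 0, 0]},
])

```text
time_s: 19.5
ee_pos: [0.5725, -0.0532, 0.093]
eef_rot: [1.221, 1.569, -0.211]
force: [-1.7, -0.6, 8.5]
grip_width: 0.0494
```

```bash
python3 - <<'E'
from h import *
print(uv())
E
```

```text
{'t': 19.5, 'u': np.float64(-5.38), 'v': np.float64(-1.69), 'ztip': np.float64(74.04), 'F': array([-1.7, -0.6,  8.5]), 'ax': array([ 1.7e-03, -4.0e-04, -1.0e+00])}
```

>>> arm_command([
  {"translation": [-0.03, 0, 0], "turn": [0, 0, 0]},
  {"translation": [-0.08, 0, 0], "turn": [0, 0, 0]},
  {"translation": [-0.3, 0, 0], "turn": [0, 0, 0]},
  {"translation": [-1, 0, 0], "turn": [0, 0, 0]},
  {"translation": [-2.4, 0, 0], "turn": [0, 0, 0]},
  {"translation": [-3.6, 0, 0.6], "turn": [0, 0, 0]},
  {"translation": [-4.6, 0, 1.4], "turn": [0, 0, 0]},
  {"translation": [-5, 0, 2.2], "turn": [0, 0, 0]},
  {"translation": [-5, 0, 2.4], "turn": [0, 0, 0]},
  {"translation": [-5, 0, 2.4], "turn": [0, 0, 0]},
  {"translation": [-5, 0, 2.4], "turn": [0, 0, 0]},
])

```text
time_s: 20.42
ee_pos: [0.5798, -0.112, 0.2158]
eef_rot: [-2.066, 1.569, 2.784]
force: [-0.9, 0.2, -0.9]
grip_width: 0.05
```

```bash
python3 - <<'E'
from h import *
print(uv())
im=snap('wrist','w13'); tv(.052); o=cam('wrist')[1]; print('cam v',(o[:2]-C)@Y,o[2])
r,g,b=[im[:,:,i].astype(int) for i in range(3)]
m=(r>120)&(r-g>60)&(r-b>60)&(abs(g-b)<45)
ys,xs=np.nonzero(m); P=pxs('wrist',xs,ys,.03)[:,:2]-C; v=P@Y*1e3;u=P@D*1e3; k=(abs(v)<15)&(abs(u)<90)
print(k.sum(),v[k].mean(),u[k].min(),u[k].max(),np.polyfit(u[k],v[k],1))
big=cv2.resize(im[100:300,200:440],None,fx=3,fy=3); cv2.imwrite('pics/w13b.png',big[:,:,::-1])
snap('top','t13')
for t,z in (('line',.03),('tube_center',.052),('ready_top',.067)):
  for c in('top','scene'):
    if c=='scene' and t=='line': snap('scene','s13')
    for rr in models.mark_of(t,c)[:2]:
      p=px2z(c,rr['at'],z); print(t,c,rr['score'],p.round(4),((p[:2]-C)@Y*1e3).round(1))
E
```

```text
{'t': 20.42, 'u': np.float64(-6.24), 'v': np.float64(-60.91), 'ztip': np.float64(196.81), 'F': array([-0.9,  0.2, -0.9]), 'ax': array([-1.8e-03,  7.0e-04, -1.0e+00])}
tube 0.79 [-20.6  22.3] 0.86 [-61.4  53.5] -3.9 0.004
tube 0.49 [-131.4  132.2] 0.38 [-83.9  83.9] 0.0 -0.055
cam v 0.018921630357590986 0.3763468062313869
88 0.9636996470269937 -84.14309602309807 84.92405116351581 [-0.00241543  1.0195347 ]
line top 0.7 [ 0.5792 -0.0528  0.03  ] -2.2
line scene 0.7 [ 0.5826 -0.0447  0.03  ] 5.3
tube_center top 0.8 [ 0.5786 -0.0577  0.052 ] -6.9
tube_center scene 0.75 [ 0.5676 -0.0473  0.052 ] 4.8
ready_top top 0.41 [0.5314 0.4951 0.067 ] 547.1
ready_top scene 0.56 [0.5212 0.3314 0.067 ] 386.4
ready_top scene 0.5 [0.5288 0.5078 0.067 ] 560.0
```

View pics/w13b.png

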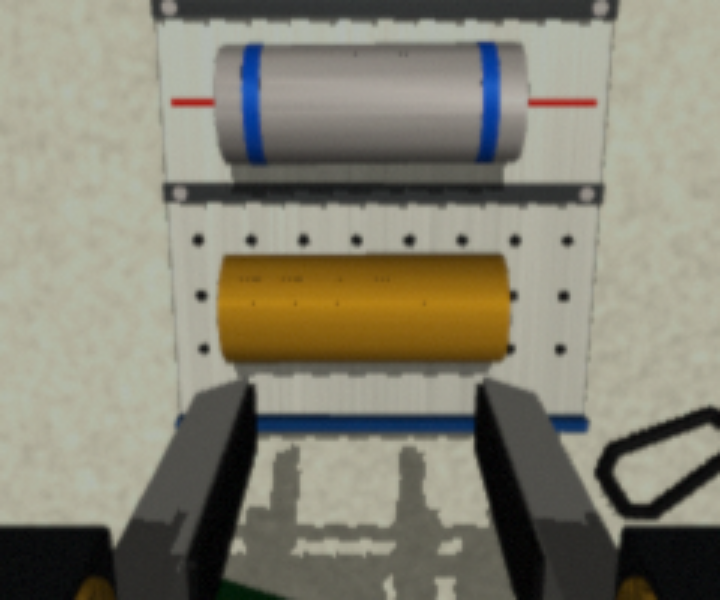

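```bash
python3 - <<'E'
from h import *
print(uv()); print(delta([.53,.31,.25],YAW))
for r in models.look_for('cleaner','top')[:2]: print(r)
print(px2z('top',(217,166),.16),px2z('top',(219,176),.0))
E
```

```text
{'t': 20.92, 'u': np.float64(-5.81), 'v': np.float64(-61.28), 'ztip': np.float64(197.91), 'F': array([-0.7,  0.2, -0. ]), 'ax': array([-1.e-04,  0.e+00, -1.e+00])}
(array([ -1.323,   0.345, -17.009]), array([ 0.005, -0.   ,  0.001]))
{'box': [206.1, 154.3, 234.9, 178.5], 'score': 0.73}
{'box': [303.2, 180.6, 369.3, 249.2], 'score': 0.28}
[0.67541739 0.3202201  0.16      ] [0.66583916 0.34378843 0.        ]
```

>>> arm_command([
  {"translation": [-1.3, 0.35, -1.6], "turn": [-1.4, 0, 0]},
  {"translation": [-1.3, 0.35, -3.2], "turn": [-2.8, 0, 0]},
  {"translation": [-1.3, 0.35, -4.8], "turn": [-4.2, 0, 0]},
  {"translation": [-1.3, 0.35, -6.4], "turn": [-5.6, 0, 0]},
  {"translation": [-1.3, 0.35, -8], "turn": [-7, 0, 0]},
  {"translation": [-1.3, 0.35, -9.6], "turn": [-8.4, 0, 0]},
  {"translation": [-1.3, 0.35, -11.2], "turn": [-9.8, 0, 0]},
  {"translation": [-1.3, 0.35, -12.8], "turn": [-11.2, 0, 0]},
  {"translation": [-1.3, 0.35, -14.4], "turn": [-12.6, 0, 0]},
  {"translation": [-1.3, 0.35, -16], "turn": [-14, 0, 0]},
  {"translation": [-1.3, 0.35, -17], "turn": [-15.4, 0, 0]},
  {"translation": [-1.3, 0.35, -17], "turn": [-16.4, 0, 0]},
], gripper=0)

```text
time_s: 21.97
ee_pos: [0.5288, 0.314, 0.249]
eef_rot: [2.396, 1.57, 2.406]
force: [-0.5, -0.4, -0.1]
grip_width: 0.0006
```

>>> arm_command([
  {"translation": [0, 0, 0], "turn": [0, 0, 0]},
  {"translation": [0, 0, 0], "turn": [0, 0, 0]},
  {"translation": [0, 0, 0], "turn": [0, 0, 0]},
])

```text
time_s: 22.22
ee_pos: [0.5305, 0.3089, 0.2495]
eef_rot: [-0.551, 1.571, -0.556]
force: [-0.4, 0.2, 0.3]
grip_width: 0.0004
```

```bash
python3 - <<'E'
from h import *
o=ctrl.get_obs(); print(o['time_s'],Rt()[0],o['grip_width'])
im=snap('wrist','w14')
for rr in models.mark_of('ready_top','wrist'): print(rr,px2z('wrist',rr['at'],.067))
r,g,b=[im[:,:,i].astype(int) for i in range(3)]
m=((g-r>30)&(g-b>20)).astype(np.uint8); k,l,s,c=cv2.connectedComponentsWithStats(m)
for i in range(1,k):
    if s[i,4]>100: print(s[i],c[i],px2z('wrist',c[i],.067).round(4))
print(delta([.53,.33,.1],np.pi/2))
E
```

```text
22.2167 [0.53047615 0.30892447 0.24953161] 0.0004326368873634306
{'at': [343.3, 181.7], 'score': 0.64} [0.52691615 0.33564915 0.067     ]
{'at': [476.5, 182.7], 'score': 0.6} [0.52903086 0.50147706 0.067     ]
{'at': [52.9, 211.8], 'score': 0.32} [ 0.56452004 -0.03625842  0.067     ]
{'at': [132.7, 309.4], 'score': 0.3} [0.71149082 0.03856909 0.067     ]
[331 172  23  24 437] [341.79633867 183.90160183] [0.5297 0.3338 0.067 ]
[464 172  24  24 452] [475.40929204 183.36504425] [0.5299 0.5002 0.067 ]
[ 188  336   44   34 1112] [212.02697842 354.46133094] [0.7912 0.1428 0.067 ]
[318 336   8  34 154] [321.09090909 352.82467532] [0.789  0.3066 0.067 ]
[ 412  336   41   48 1214] [428.3723229  362.65650741] [0.8081 0.4691 0.067 ]
(array([ 5.986,  0.846, -0.027]), array([-0.049,  0.003, -0.001]))
```

View pics/w14.png

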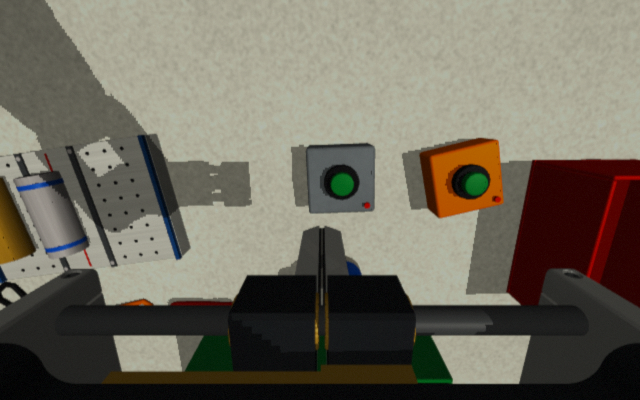

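>>> arm_command([
  {"translation": [1.2, 1, -0.03], "turn": [0, 0, 0]},
  {"translation": [2.6, 1, -0.03], "turn": [0, 0, 0]},
  {"translation": [4, 1, -0.03], "turn": [0, 0, 0]},
  {"translation": [5.2, 1, -0.03], "turn": [0, 0, 0]},
  {"translation": [6, 1, -0.03], "turn": [0, 0, 0]},
  {"translation": [6.3, 1, -0.03], "turn": [0, 0, 0]},
  {"translation": [6.3, 1, -0.03], "turn": [0, 0, 0]},
  {"translation": [6.3, 1, -0.03], "turn": [0, 0, 0]},
])

```text
time_s: 22.98
ee_pos: [0.5301, 0.3346, 0.0932]
eef_rot: [0.514, 1.569, 0.512]
force: [0.8, -0.5, 0.4]
grip_width: 0.0003
```

>>> arm_command([
  {"translation": [0.15, 0, 0], "turn": [0, 0, 0]},
  {"translation": [0.25, 0, 0], "turn": [0, 0, 0]},
  {"translation": [0.35, 0, 0], "turn": [0, 0, 0]},
  {"translation": [0.43, 0, 0], "turn": [0, 0, 0]},
  {"translation": [0.47, 0, 0], "turn": [0, 0, 0]},
  {"translation": [0.47, 0, 0], "turn": [0, 0, 0]},
])

```text
time_s: 23.48
ee_pos: [0.53, 0.3349, 0.0807]
eef_rot: [0.446, 1.569, 0.444]
force: [1.5, 1.0, 5.4]
grip_width: 0.0003
```

>>> arm_command([
  {"translation": [0.03, 0, 0], "turn": [0, 0, 0]},
  {"translation": [0.06, 0, 0], "turn": [0, 0, 0]},
  {"translation": [0.06, 0, 0], "turn": [0, 0, 0]},
  {"translation": [0.06, 0, 0], "turn": [0, 0, 0]},
])

```text
time_s: 23.82
ee_pos: [0.5301, 0.3349, 0.0801]
eef_rot: [0.44, 1.569, 0.439]
force: [0.4, -1.6, 12.9]
grip_width: 0.0003
```

>>> arm_command([
  {"translation": [-0.1, 0, 0], "turn": [0, 0, 0]},
  {"translation": [-0.3, 0, 0], "turn": [0, 0, 0]},
  {"translation": [-1, 0, 0], "turn": [0, 0, 0]},
  {"translation": [-2.2, 0, 0], "turn": [0, 0, 0]},
  {"translation": [-3.6, 0, 0], "turn": [0, 0, 0]},
  {"translation": [-5, 0, 0], "turn": [0, 0, 0]},
  {"translation": [-6.4, 0, 0], "turn": [0, 0, 0]},
  {"translation": [-6.8, 0, 0], "turn": [0, 0, 0]},
  {"translation": [-6.8, 0, 0], "turn": [0, 0, 0]},
  {"translation": [-6.8, 0, 0], "turn": [0, 0, 0]},
])

```text
time_s: 24.65
ee_pos: [0.5291, 0.3345, 0.2475]
eef_rot: [-2.671, 1.569, -2.671]
force: [0.6, -0.5, 0.0]
grip_width: 0.0008
```

```bash
python3 - <<'E'
from h import *
o=ctrl.get_obs(); print(o['time_s'],Rt()[0],o['force'])
snap('wrist','w15'); im=snap('top','t15')
cv2.imwrite('pics/t15b.png',cv2.resize(im[130:260,130:430],None,fx=2.6,fy=2.6,interpolation=cv2.INTER_CUBIC)[:,:,::-1])
E
```

```text
24.65 [0.52910098 0.33451646 0.24753362] [ 0.55687338 -0.51855978  0.03987978]
```

View pics/t15b.png

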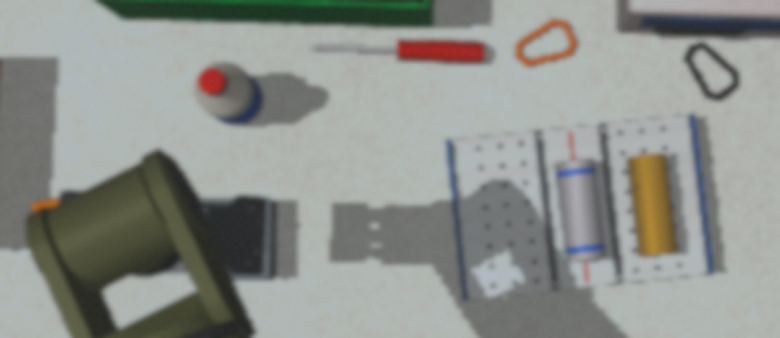

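View pics/w15.png

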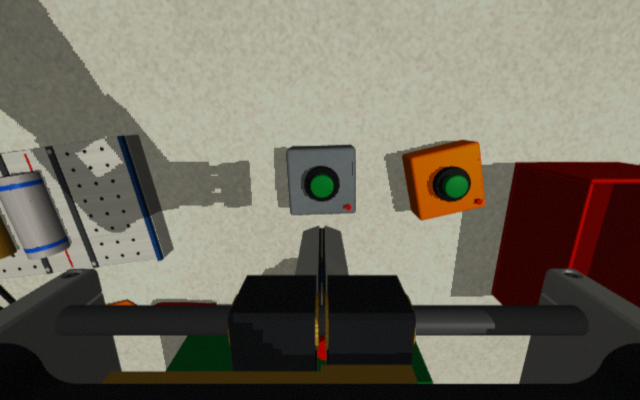

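```bash
python3 - <<'E'
from h import *
print(ctrl.hand_in())
E
```

```text
the job is handed in; nothing more can be done
None
```

The steel tube now lies along the red line and the green button has been pressed and let go. The job was handed in at about 25 s of the 69 s allowed. `hand_in` gives no verdict, so success rests on my own checks.

- **Rolling:** I rolled the tube with both fingertips on its top, in several short strokes. I measured about 8 to 15 N and raised and lowered the tips to follow it over the strip. It was never gripped or lifted. The initial press peaked at about 15 N, above the 12 N guide but below the 25 N dent limit. I backed off before rolling.
- **Tube position:** After I lifted off, the wrist camera showed it about 0.1 mm from the line and about 4 mm off the line's middle. Its tilt was under 0.01 rad.
- **Button:** The fingertips pressed the grey panel's button about 6 mm down, until it bottomed out at 13 N, then let it go. The pictures after that show the tube still on the line.
- **Other things:** The final top picture shows the brass tube, bottle, carabiners and screwdriver apparently where they were. I did not measure them against their start positions.

**Disagreement:** The networks' point marks from the two fixed cameras disagreed about the tube's offset from the line: about −5 mm in "top" and −0.5 mm in "scene". I relied on the wrist outline, which is much finer and also agreed with how far the fingertips had travelled.

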